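# Hang the hook-backed treat pail on the grooming rail

## Task

Pick up the little steel pail that has a hook on its back and hang it by that hook over the upper bar of the two-bar rail stand, square to the bar and between the two collars, the pail on the robot's side so that its back leans on the lower bar. All its weight is in front of the hook, so lower it until the hook sits on the bar and let go gently so that it does not drop or swing off. Leave the look-alike pail without a hook where it stands.

Things in the scene. Friction and masses are not known exactly. Their poses are not given: they have to be found in the camera images.
- pail_grip (a point): Middle of the handle of the pail to hang: a steel cup 76 mm wide, 70 mm tall, about 0.26 kg, standing upright. The handle is a level bamboo bar 14 mm wide (y), 14 mm tall, some 75 mm of it free along x, 40 mm above the cup's rim. This point is 117 mm above the underside, nearly over the centre of mass. Axes: z up, +x to the hook at its back. Pinch the bar from above, closing along y.
- pail_hook (a point): Where the rail's axis belongs in the pail's hook: 54 mm behind (+x) and 13 mm below pail_grip, same axes. The hook is an upside-down U of strap 26 mm wide (y), open downward; gap 22 mm along x, centred on this point; inner top 6 mm above it; tip of the rear lip 20 mm below it. Its front leg runs down the pail's back.
- rail_mid (a point): Middle of the upper bar's axis, 164 mm up, on a fixed stand. Bar: 12 mm rod along y, 330 mm between posts (tops at 181 mm); 22 mm collars leave 92 mm clear, centred here. A like bar lies 86 mm straight below. -x is the robot's side. The hung pail's axes match these; let go, it leans in up to 7 degrees on to the lower bar. A brush hangs 122 mm to +y, in front, below the upper bar.
- twin_grip (a point): Middle of the handle bar of the look-alike pail, 117 mm above the slab: same cup and handle, but no hook. Leave it standing where it is. The two pails stand 150 mm or more apart; either may be the one nearer the rail stand.
Things that resemble listed ones, but are neither listed nor needed, are in the scene too. Leave any purple look-alike of the part that bears pail_grip alone.

How it is judged:
By the outcome, as a careful person would: the job done as asked, in the order asked, and still so for the second after the job is handed in, with the robot touching nothing.
It also fails if it takes over 56 s, if anything falls off the work surface, if the arm or the gripper's body presses on something with over 40 N, if the wrist force passes 120 N, or if a joint passes its speed limit or range.

## Robot

A 7-joint arm with a two-finger parallel gripper is mounted at the origin on the work surface. World frame = base frame: x ahead of the robot, y to its left, z up, the work surface at z = 0. Lengths are in m, angles in rad, forces in N, time in s.
With the tool pointing down it reaches from about 0.4 to 0.85 m from the base axis. Payload 4.5 kg.
Tool frame: the origin (TCP) lies midway between the tips of the shut fingers; the grasp point (between the pads) lies 19 mm behind it; z points along the fingers, y is the direction in which the jaws open and shut (so a half turn about z gives the same grasp; the last joint's range is limited). The gripper opens to 88 mm and grips with 3 to 60 N. Pads are 18 mm wide; open, the fingers measure 123 mm over their backs; the gripper's body (75 mm by 187 mm) begins 45 mm behind the grasp point.
Start: joints at [1.271, 0.689, -0.195, 1.565, 0.157, 0.902, -0.215], TCP at [0.205, -0.591, 0.239] pointing down, gripper open.
Joint ranges: [-3.01, 3.01], [-0.46, 2.08], [-1.47, 1.51], [0.13, 2.56], [-1, 4.14], [0.04, 2.09], [-2.66, 2.66]. Speed limits (rad/s): [2.57, 2.57, 3.14, 3.14, 3.14, 3.14, 3.14].

## Interface

Orientations are given as a unit quaternion [x, y, z, w].
In Python, from plant import r gives the robot as it stands.
- The arm moves only by the tool play_rows, never from a script. Its argument "targets" is a list of rows, each an object of numbers: "jaw": the closure, from 0 (fully open) to 1 (shut); "dx", "dy", "dz": the shift along the tool's x, y, z in m; "yaw": the turn about the tool's z in rad. A call has exactly 5 rows; each row shifts and turns the pose as measured when the row begins, along the tool's axes as they then stand; what a row does not reach is not made up. A row lasts 1/10 s, in which the tool goes at most 50 mm and 8.59 degrees, less where a joint would pass 70% of its speed; a pose out of reach is approached as far as the arm can. A call with a gripper value outside its range is refused whole. The fingers move at their own pace and stop on an object; "squeeze" is the grip in N (left out, the last holds). Time passes only in rows, so rows that do not move let the fingers close, or fill a call up. It gives the time, the measured TCP pose, the force and the opening at its end, in the units of the state.
- r.get_state(): the state, without advancing time (a new reading comes with each control period).
- r.snapshot(name): name is "scene" or "top" or "wrist"; returns a dict with "frame" (400x640x3 uint8, red, green, blue), "z_map" (400x640 float32, m along the optical axis (not along the pixel's ray), 0 where there is no reading), "mtx" (3x3 intrinsics, pixels), "dist_coeffs" ([k1, k2, p1, p2, k3] as OpenCV has them; the pictures are not rectified), "position" and "orientation" of the camera in the world; the wrist camera has in their place "T_tool_cam" (4x4, takes a point from camera to tool coordinates, whose origin is the TCP and whose axes are the flange's). Camera axes: x right, y up, looking along -z (the intrinsics and any distortion apply to the point x, -y, -z); pixel columns grow to the right and rows downward; lengths in m; the calibration is good to about 2 mm. A picture is of the moment at which its call begins: read the wrist's pose just before it.
- r.finish_job(): hands the job in, once; it reports no verdict.
The state is a dict: "clock": time; "q": joint angles; "qd": joint speeds; "joint_torque": joint torques, N m; "tool_pos": TCP position; "eef_rot": TCP orientation; "contact_force": force on the tool from outside, world axes, zero at the start; "moment": the same for the moment, N m; "opening": opening from 0.0 (shut) to 1.0 (fully open).
Only numpy, scipy, OpenCV 4.12 (cv2) and the standard library are available. Lean on these libraries where they do the work, as an engineer would, in place of code of your own. Each camera call takes 0.05 s, during which the arm holds its last target.

## Working session

There is one attempt and no reset: what is moved stays moved. The work goes in short steps, Python scripts to look and compute and a tool call to move; the robot and the scene stay as the last step left them, time stands still between calls to the robot, and variables do not carry over. Pictures are saved under pics/ and viewed, and the job is handed in when it is done.

Besides the shell and the picture viewer there is one more tool, called after "Call:" as name([rows], argument=value, ...), one row to a line, values as JSON. play_rows: Moves the arm, as the interface text tells. Its arguments: {"type":"object","properties":{"targets":{"type":"array"},"squeeze":{"type":"number"}},"required":["targets"]}

```bash
mkdir -p pics; ls
cat > h.py <<'E'
import numpy as np, cv2
from scipy.spatial.transform import Rotation as R
from plant import r
def T_of(s,st=None):
    if 'T_tool_cam' in s:
        T=np.eye(4);T[:3,:3]=R.from_quat(st['eef_rot']).as_matrix();T[:3,3]=st['tool_pos'];return T@np.array(s['T_tool_cam'])
    T=np.eye(4);T[:3,:3]=R.from_quat(s['orientation']).as_matrix();T[:3,3]=s['position'];return T
def snap(name,fn):
    st=r.get_state();s=r.snapshot(name)
    cv2.imwrite('pics/%s.png'%fn,s['frame'][:,:,::-1])
    T=T_of(s,st);np.savez(fn+'.npz',frame=s['frame'],z=s['z_map'],m=s['mtx'],d=s['dist_coeffs'],T=T)
    return st
def load(fn): return np.load(fn+'.npz')
def rays(s,px):
    u=cv2.undistortPoints(np.array(px,float).reshape(-1,1,2),s['m'],s['d']).reshape(-1,2)
    return np.c_[u[:,0],-u[:,1],-np.ones(len(u))]
def pts(s,px,z=None):
    px=np.array(px).reshape(-1,2)
    if z is None: z=s['z'][px[:,1].astype(int),px[:,0].astype(int)]
    return (rays(s,px)*np.asarray(z).reshape(-1,1))@s['T'][:3,:3].T+s['T'][:3,3]
def plane(s,px,h):
    d=rays(s,px)@s['T'][:3,:3].T;o=s['T'][:3,3]
    return o+d*((h-o[2])/d[:,2])[:,None]
def cloud(s):
    v,u=np.mgrid[0:400,0:640];px=np.c_[u.ravel(),v.ravel()]
    return pts(s,px).reshape(400,640,3)
def proj(s,P):
    T=np.linalg.inv(s['T']);p=np.atleast_2d(P)@T[:3,:3].T+T[:3,3]
    return cv2.projectPoints((p*[1,-1,-1]).astype(float),np.zeros(3),np.zeros(3),s['m'],s['d'])[0].reshape(-1,2)
E
python3 - <<'E'
from h import *
for n in ['scene','top','wrist']:
    st=snap(n,n+'0'); s=load(n+'0'); print(n,s['T'].round(3).tolist(),s['m'].round(1).tolist(),s['d'])
print(st)
E
```

```text
pics
scene [[0.429, -0.555, 0.713, 1.285], [0.903, 0.277, -0.328, -0.564], [-0.015, 0.784, 0.62, 0.855], [0.0, 0.0, 0.0, 1.0]] [[402.7, 0.0, 319.0], [0.0, 402.7, 201.5], [0.0, 0.0, 1.0]] [-0.03596675  0.          0.          0.          0.        ]
top [[-0.012, 0.998, -0.062, 0.331], [-1.0, -0.011, 0.021, -0.157], [0.02, 0.062, 0.998, 1.568], [0.0, 0.0, 0.0, 1.0]] [[514.6, 0.0, 318.8], [0.0, 514.6, 198.8], [0.0, 0.0, 1.0]] [-0.11983722  0.          0.          0.          0.        ]
wrist [[0.327, 0.91, 0.256, 0.269], [-0.945, 0.316, 0.086, -0.568], [-0.002, -0.27, 0.963, 0.384], [0.0, 0.0, 0.0, 1.0]] [[346.6, 0.0, 316.1], [0.0, 346.6, 201.6], [0.0, 0.0, 1.0]] [-0.04802268  0.          0.          0.          0.        ]
{'clock': 0.1, 'q': array([ 1.27080813,  0.68991661, -0.1945074 ,  1.56617774,  0.1573009 ,
        0.90251726, -0.21509211]), 'qd': array([-5.08579718e-05, -1.16169368e-03, -5.06103581e-04, -1.80855668e-03,
       -1.59494865e-03,  1.30829689e-03, -1.13535241e-03]), 'joint_torque': array([-2.69597302e-03, -5.28505683e+01, -1.27112199e+00, -1.53838205e+01,
       -5.24649164e-02,  1.97133893e-03,  6.01982651e-05]), 'tool_pos': array([ 0.20453967, -0.59000811,  0.23799622]), 'eef_rot': array([ 9.86099556e-01,  1.66153547e-01, -1.96930020e-04, -7.90426082e-04]), 'contact_force': array([ 0.22991627, -0.50555604, -0.32759724]), 'moment': array([-0.01669949, -0.01940041,  0.01178545]), 'opening': 0.9988294146436081}
```

View pics/scene0.png

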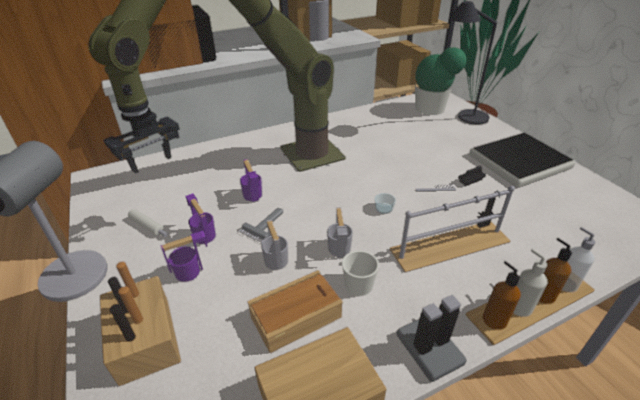

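View pics/top0.png

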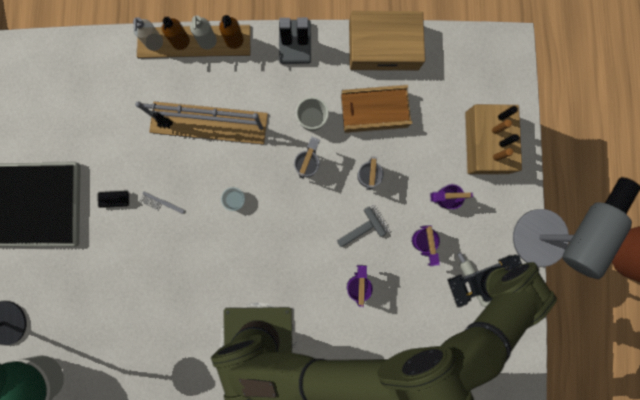

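View pics/wrist0.png

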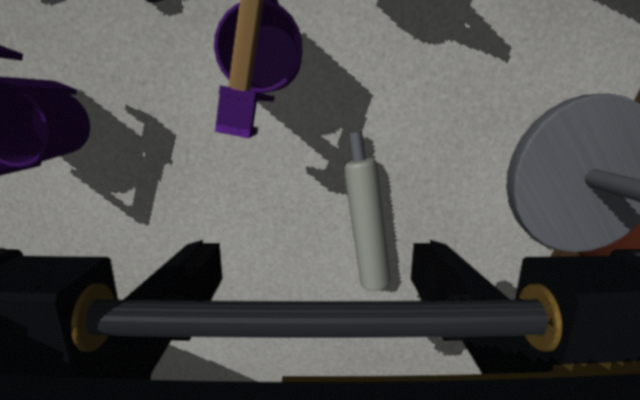

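Run:
```python
from h import *
s=load('top0');f=s['frame'][:,:,::-1]
a=cv2.resize(f[85:205,130:290],None,fx=4,fy=4,interpolation=cv2.INTER_CUBIC)
b=cv2.resize(f[125:205,280:400],None,fx=6,fy=6,interpolation=cv2.INTER_CUBIC)
cv2.imwrite('pics/a.png',a);cv2.imwrite('pics/b.png',b)
C=cloud(s)
for p in [(306,160),(312,147),(371,173),(371,165),(208,113),(160,110),(260,122),(300,250)]: print(p,C[p[1],p[0]].round(3))
s=load('scene0');f=s['frame'][:,:,::-1]
cv2.imwrite('pics/c.png',cv2.resize(f[180:280,250:360],None,fx=6,fy=6,interpolation=cv2.INTER_CUBIC))
```

```text
(306, 160) [ 0.531 -0.153  0.123]
(312, 147) [ 0.568 -0.17   0.124]
(371, 173) [ 0.493 -0.336  0.122]
(371, 165) [ 0.516 -0.337  0.122]
(208, 113) [0.66  0.118 0.165]
(160, 110) [0.708 0.298 0.012]
(260, 122) [ 0.645 -0.022  0.11 ]
(300, 250) [ 0.274 -0.131 -0.001]
```

View pics/a.png

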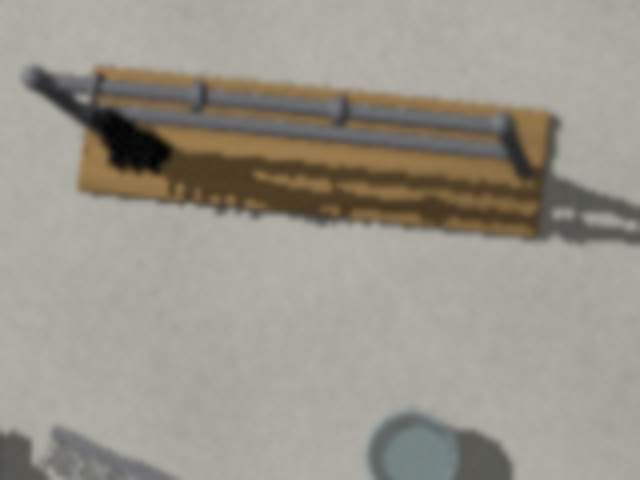

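View pics/b.png

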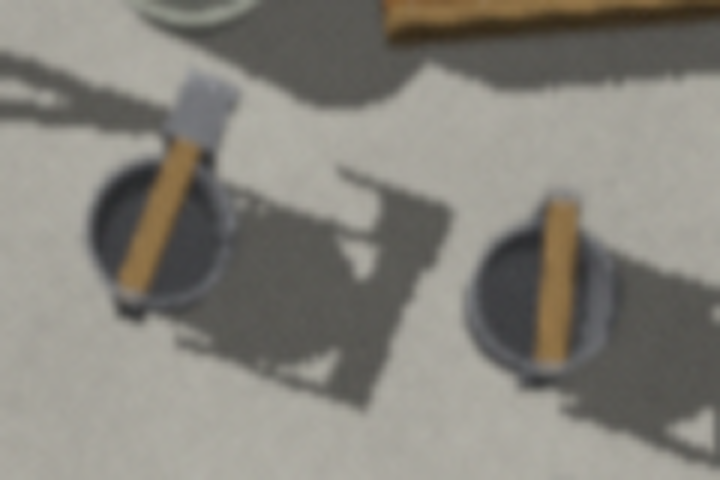

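View pics/c.png

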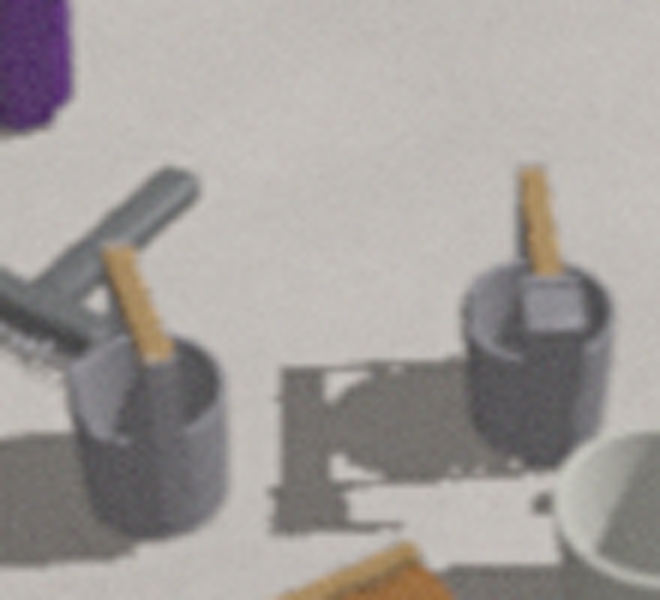

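Run:
```python
from h import *
s=load('top0');C=cloud(s);f=s['frame'];hsv=cv2.cvtColor(f,cv2.COLOR_RGB2HSV)
m=(hsv[...,0]>8)&(hsv[...,0]<28)&(hsv[...,1]>80)
def bar(x0,x1,y0,y1):
    mm=np.zeros_like(m);mm[y0:y1,x0:x1]=m[y0:y1,x0:x1]
    n,l,st,c=cv2.connectedComponentsWithStats(mm.astype(np.uint8));k=1+st[1:,4].argmax()
    v,u=np.where(l==k);P=plane(s,np.c_[u,v],0.124);c=P.mean(0);d=np.linalg.svd(P[:,:2]-c[:2])[2][0]
    d*=np.sign(d[0]);t=(P[:,:2]-c[:2])@d;w=(P[:,:2]-c[:2])@[-d[1],d[0]]
    print('bar',c.round(4),np.degrees(np.arctan2(d[1],d[0])).round(2),t.min(),t.max(),w.min(),w.max(),'mid',c[:2]+d*(t.min()+t.max())/2, 'depthz',np.median(C[v,u,2]))
bar(290,325,140,185);bar(358,385,150,195)
e=plane(s,np.array([[203,90],[220,126]])/6+[280,125]-.4,.124);print('hook top approx',e.mean(0) if 0 else e)
# upper bar
v,u=np.where((C[...,2]>.15)&(C[...,2]<.19)&(C[...,0]>.55)&(C[...,0]<.75)&(C[...,1]>-.1)&(C[...,1]<.32))
P=plane(s,np.c_[u,v],.170);c=P.mean(0);d=np.linalg.svd(P[:,:2]-c[:2])[2][0];d*=np.sign(d[1])
print('rail',len(u),c,'normal ang',np.degrees(np.arctan2(-d[0],d[1])),P[:,1].min(),P[:,1].max(),np.ptp(P[:,0]))
col=np.array([[197,97],[340,108]])/4+[130,85]-.4
q=plane(s,col,.17);print('collars',q,q.mean(0),np.linalg.norm(q[0]-q[1]))
dd=q[0]-q[1];print(np.degrees(np.arctan2(-dd[0],dd[1])))
st=r.get_state();Rm=R.from_quat(st['eef_rot']).as_matrix();print(Rm.round(3))
```

```text
bar [ 0.5297 -0.1532  0.124 ] -22.45 -0.03565928279834428 0.0367292165825484 -0.007858288394497997 0.007880785236616181 mid [ 0.53022874 -0.15338107] depthz 0.12307517117226863
bar [ 0.4962 -0.34    0.124 ] -5.48 -0.035569361806270725 0.036941528565156735 -0.008388636889358337 0.008171100316294864 mid [ 0.49690759 -0.34006567] depthz 0.12342341707542703
hook top approx [[ 0.5894209  -0.17436633  0.124     ]
 [ 0.57214525 -0.1822072   0.124     ]]
rail 603 [0.66709335 0.15095207 0.17      ] normal ang -6.6850305333341105 -0.021712934349381346 0.3204926925500859 0.059652144912444305
collars [[0.67217492 0.19853827 0.17      ]
 [0.66267045 0.09852573 0.17      ]] [0.66742268 0.148532   0.17      ] 0.10046313399016209
-5.428676297144341
[[ 0.945  0.328 -0.001]
 [ 0.328 -0.945  0.001]
 [-0.    -0.001 -1.   ]]
```

Call:
play_rows([
  {"jaw": 0,"dx": 0,"dy": 0,"dz": -0.004,"yaw": 0.145},
  {"jaw": 0,"dx": 0,"dy": 0,"dz": -0.004,"yaw": 0.145},
  {"jaw": 0,"dx": 0,"dy": 0,"dz": -0.004,"yaw": 0.145},
  {"jaw": 0,"dx": 0,"dy": 0,"dz": -0.004,"yaw": 0.145},
  {"jaw": 0,"dx": 0,"dy": 0,"dz": -0.004,"yaw": 0.145},
], squeeze=20)

```text
clock: 0.65
tool_pos: [0.2037, -0.5882, 0.256]
eef_rot: [0.979, -0.206, -0.002, -0.004]
contact_force: [-0.1, 0.9, -0.5]
opening: 0.998
```

```bash
cat >> h.py <<'E'
def rel(target,ang):  # tool-frame shift and yaw to reach TCP target with tool x at world angle ang(deg)
    st=r.get_state();Rm=R.from_quat(st['eef_rot']).as_matrix();a=np.degrees(np.arctan2(Rm[1,0],Rm[0,0]))
    d=Rm.T@(np.array(target)-st['tool_pos']);print('clk',round(st['clock'],2),'tcp',st['tool_pos'].round(4),'ang',a.round(2),'tilt z',Rm[:,2].round(4),'F',st['contact_force'].round(2),'op',round(st['opening'],3),'q',st['q'].round(2))
    print('shift',d.round(4),'yaw',np.radians(-(ang-a)).round(4))
E
python3 -c "
from h import *
rel([.530,-.1535,.24],-22.45)
C=cloud(load('top0'))
import numpy as np
print(C[100:128,296:328,2].max(), C[100:200,465:525,2].max(),C[85:130,340:412,2].max())"
```

```text
clk 0.65 tcp [ 0.2037 -0.5882  0.256 ] ang -23.79 tilt z [-0.0017  0.0075 -1.    ] F [-0.08  0.86 -0.45] op 0.998 q [ 1.15  0.67  0.02  1.55 -0.02  0.93 -0.81]
shift [ 0.1233 -0.5293  0.0188] yaw -0.0233
1.5677802899807132 1.5677802899807132 1.5677802899807132
```

Call:
play_rows([
  {"jaw": 0,"dx": 0.009,"dy": -0.038,"dz": 0,"yaw": 0},
  {"jaw": 0,"dx": 0.009,"dy": -0.038,"dz": 0,"yaw": 0},
  {"jaw": 0,"dx": 0.009,"dy": -0.038,"dz": 0,"yaw": 0},
  {"jaw": 0,"dx": 0.009,"dy": -0.038,"dz": 0,"yaw": 0},
  {"jaw": 0,"dx": 0.009,"dy": -0.038,"dz": 0,"yaw": 0},
])

```text
clock: 1.15
tool_pos: [0.3202, -0.4337, 0.2553]
eef_rot: [0.977, -0.214, -0.003, -0.001]
contact_force: [0.4, 0.0, -0.2]
opening: 0.999
```

Call:
play_rows([
  {"jaw": 0,"dx": 0.009,"dy": -0.038,"dz": 0,"yaw": 0},
  {"jaw": 0,"dx": 0.009,"dy": -0.038,"dz": 0,"yaw": 0},
  {"jaw": 0,"dx": 0.009,"dy": -0.038,"dz": 0,"yaw": 0},
  {"jaw": 0,"dx": 0.009,"dy": -0.038,"dz": 0,"yaw": 0},
  {"jaw": 0,"dx": 0.009,"dy": -0.038,"dz": 0,"yaw": 0},
])

```text
clock: 1.65
tool_pos: [0.4442, -0.2724, 0.2545]
eef_rot: [0.977, -0.215, -0.004, -0.001]
contact_force: [0.8, 0.4, -0.1]
opening: 0.998
```

```bash
python3 -c "
from h import *
rel([.530,-.1535,.24],-22.45)
C=cloud(load('top0'))
for sl in [(slice(100,128),slice(296,328)),(slice(85,130),slice(340,412))]:
  z=C[sl][...,2].ravel();print(z[z<1].max())"
```

```text
clk 1.65 tcp [ 0.4442 -0.2724  0.2545] ang -24.77 tilt z [-0.0071  0.0046 -1.    ] F [ 0.83  0.38 -0.1 ] op 0.998 q [ 0.42  0.53  0.06  1.86 -0.05  0.76 -1.49]
shift [ 0.0282 -0.1439  0.0144] yaw -0.0405
0.09239781702267669
0.0747241655174149
```

Call:
play_rows([
  {"jaw": 0,"dx": 0.006,"dy": -0.03,"dz": 0,"yaw": -0.008},
  {"jaw": 0,"dx": 0.006,"dy": -0.03,"dz": 0,"yaw": -0.008},
  {"jaw": 0,"dx": 0.006,"dy": -0.03,"dz": 0,"yaw": -0.008},
  {"jaw": 0,"dx": 0.006,"dy": -0.03,"dz": 0,"yaw": -0.008},
  {"jaw": 0,"dx": 0.004,"dy": -0.02,"dz": 0,"yaw": -0.008},
])

```text
clock: 2.15
tool_pos: [0.5308, -0.1458, 0.2536]
eef_rot: [0.982, -0.191, -0.005, -0.003]
contact_force: [0.7, 0.2, 0.4]
opening: 1.003
```

Call:
play_rows([
  {"jaw": 0,"dx": 0,"dy": 0,"dz": 0,"yaw": 0},
  {"jaw": 0,"dx": 0,"dy": 0,"dz": 0,"yaw": 0},
  {"jaw": 0,"dx": 0,"dy": 0,"dz": 0,"yaw": 0},
  {"jaw": 0,"dx": 0,"dy": 0,"dz": 0,"yaw": 0},
  {"jaw": 0,"dx": 0,"dy": 0,"dz": 0,"yaw": 0},
])

```text
clock: 2.65
tool_pos: [0.5294, -0.1467, 0.2529]
eef_rot: [0.982, -0.191, -0.006, -0.002]
contact_force: [-1.3, 0.1, -0.0]
opening: 0.998
```

```bash
python3 -c "
from h import *
snap('wrist','w1')
rel([.530,-.1535,.24],-22.45)"
```

```text
clk 2.7 tcp [ 0.5293 -0.1469  0.2529] ang -22.02 tilt z [-0.0103  0.0067 -0.9999] F [-0.41  0.51  0.07] op 0.998 q [ 0.15  0.57  0.06  1.78 -0.05  0.8  -1.72]
shift [0.0032 0.0059 0.0128] yaw 0.0075
```

View pics/w1.png

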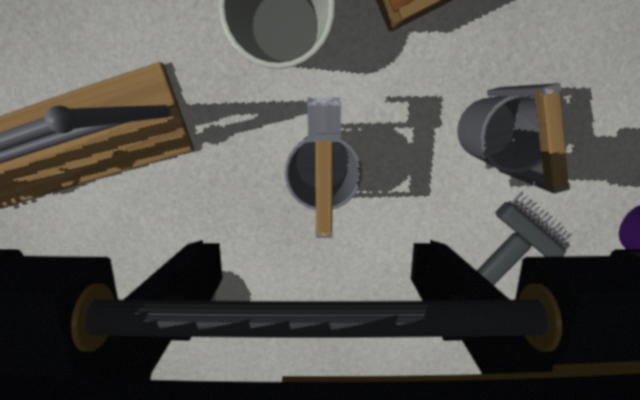

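```bash
cat > hb.py <<'E'
from h import *
def bar(name,x0,x1,y0,y1,h):
    s=load(name);hsv=cv2.cvtColor(s['frame'],cv2.COLOR_RGB2HSV)
    m=(hsv[...,0]>8)&(hsv[...,0]<28)&(hsv[...,1]>80);mm=np.zeros_like(m);mm[y0:y1,x0:x1]=m[y0:y1,x0:x1]
    n,l,st,c=cv2.connectedComponentsWithStats(mm.astype(np.uint8));k=1+st[1:,4].argmax()
    v,u=np.where(l==k);P=plane(s,np.c_[u,v],h);c=P.mean(0);d=np.linalg.svd(P[:,:2]-c[:2])[2][0]
    d*=np.sign(d[0]);t=(P[:,:2]-c[:2])@d;w=(P[:,:2]-c[:2])@[-d[1],d[0]]
    print('bar',c.round(4),np.degrees(np.arctan2(d[1],d[0])).round(2),t.min(),t.max(),w.min(),w.max(),'mid',c[:2]+d*(t.min()+t.max())/2,'z',np.median(cloud(s)[v,u,2]))
E
python3 -c "
from hb import *
bar('w1',300,350,130,245,.124)
s=load('w1');print(plane(s,[[308,98],[340,98],[308,139],[340,139]],.124).round(4))
print(plane(s,[[324,98],[324,139]],.124).mean(0))
"
```

```text
bar [ 0.5296 -0.1534  0.124 ] -21.79 -0.041874900487367916 0.03634775767430711 -0.007038778217624018 0.006940694465922109 mid [ 0.52702042 -0.15236344] z 0.12385395600094767
[[ 0.598  -0.168   0.124 ]
 [ 0.5889 -0.1905  0.124 ]
 [ 0.5693 -0.1562  0.124 ]
 [ 0.5599 -0.1794  0.124 ]]
[ 0.57903462 -0.17352456  0.124     ]
```

Call:
play_rows([
  {"jaw": 0,"dx": 0.001,"dy": 0.001,"dz": 0.02,"yaw": 0},
  {"jaw": 0,"dx": 0.001,"dy": 0.001,"dz": 0.02,"yaw": 0},
  {"jaw": 0,"dx": 0.001,"dy": 0.001,"dz": 0.02,"yaw": 0},
  {"jaw": 0,"dx": 0.001,"dy": 0.001,"dz": 0.02,"yaw": 0},
  {"jaw": 0,"dx": 0,"dy": 0.001,"dz": 0.02,"yaw": 0},
])

```text
clock: 3.2
tool_pos: [0.5323, -0.1571, 0.1534]
eef_rot: [0.981, -0.194, -0.001, -0.001]
contact_force: [-0.2, 1.1, -0.5]
opening: 1.0
```

```bash
python3 -c "
from h import *
rel([.530,-.1535,.099],-22.2)"
```

```text
clk 3.2 tcp [ 0.5323 -0.1571  0.1534] ang -22.35 tilt z [-0.001   0.0032 -1.    ] F [-0.22  1.12 -0.46] op 1.0 q [ 0.18  0.72  0.04  1.87 -0.06  0.56 -1.7 ]
shift [-0.0034 -0.0023  0.0544] yaw -0.0026
```

Call:
play_rows([
  {"jaw": 0,"dx": -0.001,"dy": -0.001,"dz": 0.014,"yaw": 0},
  {"jaw": 0,"dx": -0.001,"dy": -0.001,"dz": 0.014,"yaw": 0},
  {"jaw": 0,"dx": -0.001,"dy": 0,"dz": 0.013,"yaw": 0},
  {"jaw": 0,"dx": 0,"dy": 0,"dz": 0.012,"yaw": 0},
  {"jaw": 0,"dx": 0,"dy": 0,"dz": 0,"yaw": 0},
])

```text
clock: 3.7
tool_pos: [0.5277, -0.157, 0.096]
eef_rot: [0.981, -0.196, -0.003, -0.001]
contact_force: [0.1, 0.0, -0.5]
opening: 0.996
```

```bash
python3 -c "
from h import *
snap('wrist','w2')
rel([.530,-.1535,.099],-22.2)"
```

```text
clk 3.75 tcp [ 0.5282 -0.1573  0.0967] ang -22.66 tilt z [-0.0039  0.0022 -1.    ] F [ 0.82 -0.63  0.54] op 0.998 q [ 0.19  0.81  0.03  1.91 -0.06  0.43 -1.7 ]
shift [ 0.0002 -0.0042 -0.0023] yaw -0.008
```

View pics/w2.png

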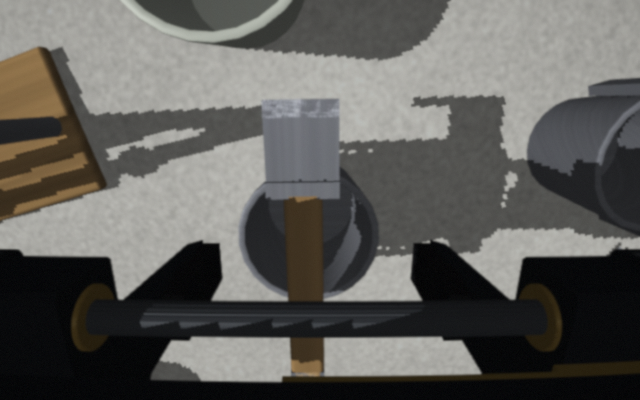

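Call:
play_rows([
  {"jaw": 0,"dx": 0,"dy": -0.004,"dz": -0.002,"yaw": -0.005},
  {"jaw": 0.5,"dx": 0,"dy": 0,"dz": 0,"yaw": 0},
  {"jaw": 0.9,"dx": 0,"dy": 0,"dz": 0,"yaw": 0},
  {"jaw": 1,"dx": 0,"dy": 0,"dz": 0,"yaw": 0},
  {"jaw": 1,"dx": 0,"dy": 0,"dz": 0,"yaw": 0},
], squeeze=25)

```text
clock: 4.25
tool_pos: [0.5318, -0.1539, 0.1014]
eef_rot: [0.981, -0.194, 0.0, -0.001]
contact_force: [0.8, 0.1, -0.7]
opening: 0.663
```

Call:
play_rows([
  {"jaw": 1,"dx": 0,"dy": 0,"dz": 0,"yaw": 0},
  {"jaw": 1,"dx": 0,"dy": 0,"dz": 0,"yaw": 0},
  {"jaw": 1,"dx": 0,"dy": 0,"dz": 0,"yaw": 0},
  {"jaw": 1,"dx": 0,"dy": 0,"dz": 0,"yaw": 0},
  {"jaw": 1,"dx": 0,"dy": 0,"dz": 0,"yaw": 0},
], squeeze=35)

```text
clock: 4.75
tool_pos: [0.5318, -0.154, 0.1016]
eef_rot: [0.981, -0.194, 0.001, -0.001]
contact_force: [-0.7, 0.5, 0.8]
opening: 0.21
```

```bash
python3 -c "
from h import *
snap('wrist','w3')
rel([.530,-.1535,.099],-22.2)"
```

```text
clk 4.8 tcp [ 0.5318 -0.154   0.1016] ang -22.37 tilt z [ 1.2e-03  9.0e-04 -1.0e+00] F [ 0.02 -0.82  0.29] op 0.166 q [ 0.18  0.8   0.03  1.9  -0.06  0.44 -1.7 ]
shift [-0.0018  0.0002  0.0026] yaw -0.0029
```

View pics/w3.png

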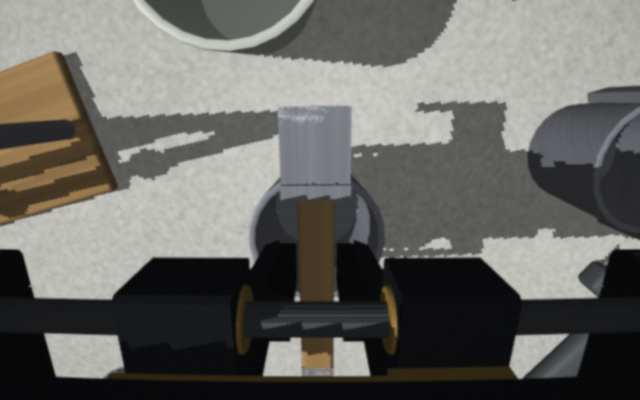

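Call:
play_rows([
  {"jaw": 1,"dx": 0,"dy": 0,"dz": 0,"yaw": 0},
  {"jaw": 1,"dx": 0,"dy": 0,"dz": 0,"yaw": 0},
  {"jaw": 1,"dx": 0,"dy": 0,"dz": 0,"yaw": 0},
  {"jaw": 1,"dx": 0,"dy": 0,"dz": -0.01,"yaw": 0},
  {"jaw": 1,"dx": 0,"dy": 0,"dz": -0.01,"yaw": 0},
], squeeze=35)

```text
clock: 5.3
tool_pos: [0.53, -0.1535, 0.121]
eef_rot: [0.981, -0.194, -0.002, -0.001]
contact_force: [-0.1, 0.2, -3.8]
opening: 0.154
```

Call:
play_rows([
  {"jaw": 1,"dx": 0,"dy": 0,"dz": -0.025,"yaw": 0},
  {"jaw": 1,"dx": 0,"dy": 0,"dz": -0.025,"yaw": 0},
  {"jaw": 1,"dx": 0,"dy": 0,"dz": -0.025,"yaw": 0},
  {"jaw": 1,"dx": 0,"dy": 0,"dz": -0.025,"yaw": 0},
  {"jaw": 1,"dx": 0,"dy": 0,"dz": -0.02,"yaw": 0},
])

```text
clock: 5.8
tool_pos: [0.5272, -0.153, 0.2463]
eef_rot: [0.981, -0.194, -0.005, -0.001]
contact_force: [0.7, -0.5, -3.0]
opening: 0.152
```

```bash
python3 -c "
from h import *
snap('wrist','w4');snap('top','t4');snap('scene','s4')
rel([.530,-.1535,.24],-22.2)"
```

```text
clk 5.95 tcp [ 0.528  -0.1531  0.2456] ang -22.35 tilt z [-0.0081  0.0033 -1.    ] F [-0.76 -0.3  -4.18] op 0.152 q [ 0.16  0.58  0.06  1.79 -0.05  0.78 -1.71]
shift [ 0.002  -0.0004  0.0056] yaw -0.0027
```

View pics/w4.png

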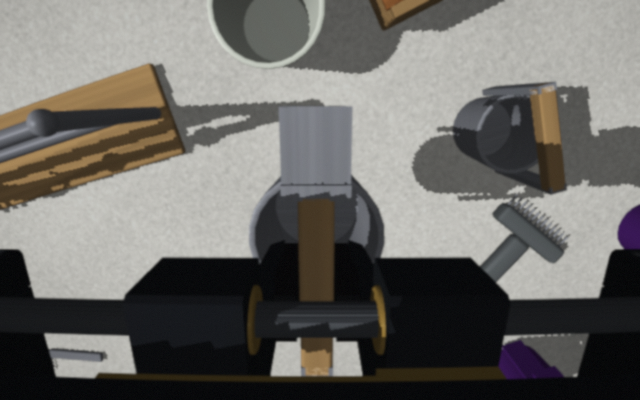

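View pics/s4.png

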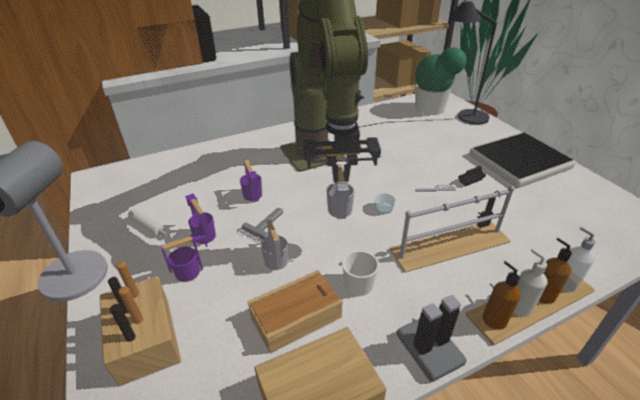

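```bash
python3 -c "
from h import *
rel([.526,.163,.255],-6)
for n in ['top0','t4','s4','scene0']:
    s=load(n);C=cloud(s)
    # bar points by depth between posts
    d0=np.array([.095,.995]);d0/=np.linalg.norm(d0);c0=np.array([.6674,.1485])
    t=(C[...,:2]-c0)@d0;w=(C[...,:2]-c0)@np.array([d0[1],-d0[0]])
    k=(abs(t)<.15)&(abs(w)<.02)&(C[...,2]>.155)&(C[...,2]<.18)
    k&=~((abs(abs(t)-.051)<.012))
    P=C[k];A=P[:,:2];c=A.mean(0);d=np.linalg.svd(A-c)[2][0];d*=np.sign(d[1])
    print(n,k.sum(),'c',P.mean(0).round(4),'ang',np.degrees(np.arctan2(-d[0],d[1])).round(2),'x at y=.1485',(c+d*(.1485-c[1])/d[1])[0].round(4),'zmax',np.percentile(P[:,2],95).round(4))
"
```

```text
clk 5.95 tcp [ 0.528  -0.1531  0.2456] ang -22.35 tilt z [-0.0081  0.0033 -1.    ] F [-0.76 -0.3  -4.18] op 0.152 q [ 0.16  0.58  0.06  1.79 -0.05  0.78 -1.71]
shift [-0.1222 -0.2916 -0.0083] yaw -0.2854
top0 404 c [0.6673 0.1505 0.1687] ang -6.58 x at y=.1485 0.667 zmax 0.1741
t4 410 c [0.6675 0.1527 0.1684] ang -6.55 x at y=.1485 0.667 zmax 0.1743
s4 369 c [0.6716 0.1442 0.1662] ang -6.63 x at y=.1485 0.6721 zmax 0.1702
scene0 368 c [0.6717 0.145  0.1661] ang -6.54 x at y=.1485 0.6721 zmax 0.1698
```

Call:
play_rows([
  {"jaw": 1,"dx": -0.012,"dy": -0.028,"dz": -0.003,"yaw": -0.055},
  {"jaw": 1,"dx": -0.01,"dy": -0.028,"dz": -0.002,"yaw": -0.055},
  {"jaw": 1,"dx": -0.009,"dy": -0.028,"dz": -0.002,"yaw": -0.055},
  {"jaw": 1,"dx": -0.007,"dy": -0.028,"dz": -0.002,"yaw": -0.055},
  {"jaw": 1,"dx": -0.006,"dy": -0.028,"dz": -0.002,"yaw": -0.055},
])

```text
clock: 6.45
tool_pos: [0.519, -0.0076, 0.2504]
eef_rot: [0.998, -0.058, -0.011, 0.001]
contact_force: [1.6, -0.1, -2.8]
opening: 0.154
```

```bash
python3 -c "
from h import *
rel([.526,.163,.26],-6.5)"
```

```text
clk 6.45 tcp [ 0.519  -0.0076  0.2504] ang -6.66 tilt z [-2.150e-02 -6.000e-04 -9.998e-01] F [ 1.6  -0.05 -2.79] op 0.154 q [-0.07  0.54 -0.    1.86  0.    0.77 -1.76]
shift [-0.013  -0.1702 -0.0098] yaw -0.0028
```

Call:
play_rows([
  {"jaw": 1,"dx": -0.002,"dy": -0.034,"dz": -0.002,"yaw": 0},
  {"jaw": 1,"dx": -0.002,"dy": -0.034,"dz": -0.002,"yaw": 0},
  {"jaw": 1,"dx": -0.002,"dy": -0.034,"dz": -0.002,"yaw": 0},
  {"jaw": 1,"dx": -0.002,"dy": -0.034,"dz": -0.002,"yaw": 0},
  {"jaw": 1,"dx": -0.002,"dy": -0.02,"dz": -0.002,"yaw": 0},
])

```text
clock: 6.95
tool_pos: [0.5204, 0.1552, 0.2523]
eef_rot: [0.998, -0.057, -0.019, 0.003]
contact_force: [-0.8, -0.5, -3.5]
opening: 0.156
```

Call:
play_rows([
  {"jaw": 1,"dx": 0,"dy": 0,"dz": 0,"yaw": 0},
  {"jaw": 1,"dx": 0,"dy": 0,"dz": 0,"yaw": 0},
  {"jaw": 1,"dx": 0,"dy": 0,"dz": 0,"yaw": 0},
  {"jaw": 1,"dx": 0,"dy": 0,"dz": 0,"yaw": 0},
  {"jaw": 1,"dx": 0,"dy": 0,"dz": 0,"yaw": 0},
])

```text
clock: 7.45
tool_pos: [0.5172, 0.1537, 0.2479]
eef_rot: [0.998, -0.056, -0.023, 0.005]
contact_force: [0.0, 0.5, -3.7]
opening: 0.159
```

```bash
python3 -c "
from h import *
snap('wrist','w5')
rel([.526,.163,.26],-6.5)"
```

```text
clk 7.5 tcp [0.5172 0.1535 0.248 ] ang -6.43 tilt z [-0.047  -0.0071 -0.9989] F [ 0.38  0.4  -4.01] op 0.151 q [-0.37  0.58  0.01  1.78 -0.02  0.83 -2.04]
shift [ 0.0071 -0.0103 -0.0125] yaw 0.0012
```

View pics/w5.png

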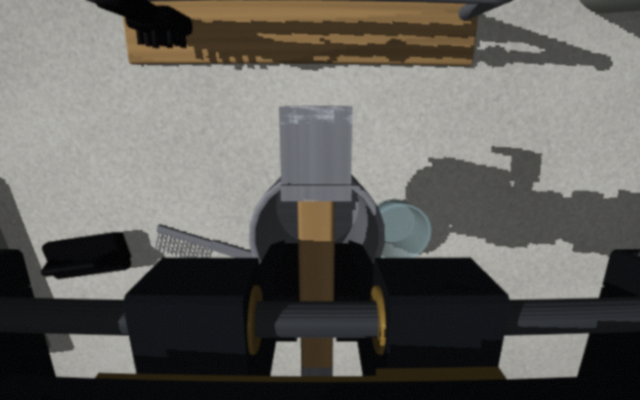

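```bash
python3 -c "
from h import *
z=np.load('w5.npz');st=r.get_state()
s=dict(z);Tt=np.eye(4);Tt[:3,:3]=R.from_quat(st['eef_rot']).as_matrix();Tt[:3,3]=st['tool_pos']
for n in ['w4','w5']:
    s=dict(np.load(n+'.npz'))
    if n=='w5': TC=np.linalg.inv(Tt)@s['T'];
    s['T']=TC if n=='w5' else s['T']
    s['z'];
s=dict(np.load('w5.npz'));s['T']=TC;np.save('TC.npy',TC)
C=cloud(s)
for row in [104,106,108,112,125,150,175,183,187,192]:
    print(row,C[row,290:345].mean(0).round(4),C[row,290:345,2].std().round(4))
for c in [276,278,280,284,316,348,350,352,354]: print(c,C[130,c].round(4))
print('handle',C[205:240,305:328].reshape(-1,3).mean(0))
# corners cast on plane of hook top
"
```

```text
104 [0.0687 0.0007 0.2455] 0.0008
106 [ 0.0675  0.0003 -0.0203] 0.0006
108 [ 0.0668  0.0003 -0.0202] 0.0006
112 [ 0.0655  0.0003 -0.0203] 0.0006
125 [ 0.0611  0.0004 -0.0225] 0.0168
150 [ 0.0524  0.0003 -0.0226] 0.0168
175 [ 0.0429  0.0003 -0.0203] 0.0006
183 [ 0.0404  0.0002 -0.0225] 0.0168
187 [ 0.0388  0.0003 -0.0224] 0.0007
192 [ 0.0369  0.0003 -0.0221] 0.0005
276 [ 0.0406 -0.0452  0.2479]
278 [ 0.0408 -0.0426  0.2446]
280 [ 0.0592 -0.0129 -0.0201]
284 [ 0.0592 -0.0115 -0.0196]
316 [ 0.0592 -0.     -0.0202]
348 [ 0.0592  0.0114 -0.0199]
350 [ 0.0593  0.012  -0.0212]
352 [ 0.0592  0.0128 -0.0205]
354 [ 6.800e-02  1.000e-04 -1.459e-01]
handle [ 2.54262320e-02 -3.04545988e-05 -2.28400930e-02]
```

```bash
python3 -c "
from h import *
for n,b in [('w1',[(u,v) for u in (316,324,332) for v in (102,110,120,130,137)]),('w1',[(324,v) for v in (145,170,200,230)]),('w2',[(300,v) for v in (102,115,140,170,182,200,230)]),('top0',[(314,142),(315,140),(312,145)])]:
    s=load(n);print(n,pts(s,b).round(4).tolist())
s=load('scene0');f=s['frame'][:,:,::-1]
cv2.imwrite('pics/d.png',cv2.resize(f[200:265,320:365],None,fx=10,fy=10,interpolation=cv2.INTER_CUBIC))
C=cloud(s)
for v in range(205,262,3): print(v,C[v,341].round(3))
"
```

```text
w1 [[0.593, -0.1725, 0.1209], [0.5874, -0.1702, 0.1218], [0.5805, -0.1674, 0.1235], [0.5733, -0.1645, 0.1226], [0.5684, -0.1626, 0.1241], [0.5907, -0.1782, 0.1218], [0.5851, -0.176, 0.1214], [0.5781, -0.1732, 0.1223], [0.5709, -0.1703, 0.1215], [0.5661, -0.1684, 0.124], [0.5884, -0.1839, 0.1221], [0.5828, -0.1817, 0.1219], [0.5757, -0.179, 0.1212], [0.5685, -0.1762, 0.1212], [0.5638, -0.1742, 0.1246]]
w1 [[0.5602, -0.166, 0.1231], [0.5419, -0.1587, 0.1251], [0.518, -0.1493, 0.1227], [0.4938, -0.1397, 0.1238]]
w2 [[0.5934, -0.1793, 0.121], [0.5895, -0.1776, 0.1215], [0.5818, -0.1743, 0.1217], [0.5722, -0.1702, 0.1217], [0.5687, -0.1688, 0.1241], [0.5625, -0.166, 0.1229], [0.5524, -0.1617, 0.1242]]
top0 [[0.582, -0.1759, 0.1271], [0.5889, -0.1789, 0.1202], [0.5727, -0.1701, 0.1318]]
205 [ 0.353 -0.053 -0.   ]
208 [ 0.366 -0.06  -0.001]
211 [ 0.379 -0.067 -0.001]
214 [ 0.523 -0.145  0.123]
217 [ 0.534 -0.151  0.123]
220 [ 0.547 -0.158  0.124]
223 [ 0.556 -0.163  0.122]
226 [ 0.57  -0.171  0.126]
229 [ 0.575 -0.173  0.119]
232 [ 0.586 -0.179  0.121]
235 [ 0.594 -0.183  0.118]
238 [ 0.596 -0.184  0.108]
241 [ 0.595 -0.183  0.097]
244 [ 0.595 -0.183  0.086]
247 [ 0.57  -0.168  0.045]
250 [ 0.571 -0.169  0.034]
253 [ 0.573 -0.17   0.025]
256 [ 0.571 -0.168  0.009]
259 [ 0.573 -0.169 -0.001]
```

View pics/d.png

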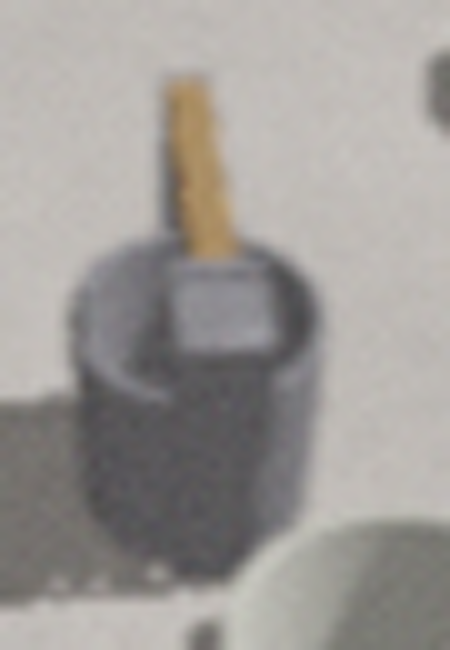

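Call:
play_rows([
  {"jaw": 1,"dx": 0.014,"dy": -0.003,"dz": -0.001,"yaw": 0},
  {"jaw": 1,"dx": 0.014,"dy": -0.003,"dz": -0.001,"yaw": 0},
  {"jaw": 1,"dx": 0.014,"dy": -0.003,"dz": -0.001,"yaw": 0},
  {"jaw": 1,"dx": 0.012,"dy": -0.003,"dz": -0.001,"yaw": 0},
  {"jaw": 1,"dx": 0.002,"dy": 0,"dz": -0.001,"yaw": 0},
])

```text
clock: 8.0
tool_pos: [0.5759, 0.1549, 0.2505]
eef_rot: [0.998, -0.059, -0.024, 0.006]
contact_force: [-0.3, 0.4, -3.2]
opening: 0.155
```

```bash
python3 -c "
from h import *
snap('wrist','w6')
rel([.571,.1597,.25],-6.5)"
```

```text
clk 8.05 tcp [0.5754 0.1546 0.2506] ang -6.77 tilt z [-0.0485 -0.0091 -0.9988] F [ 0.92 -0.71 -3.35] op 0.156 q [-0.34  0.65  0.01  1.6  -0.02  0.94 -2.01]
shift [-0.005  -0.0046  0.0008] yaw -0.0047
```

View pics/w6.png

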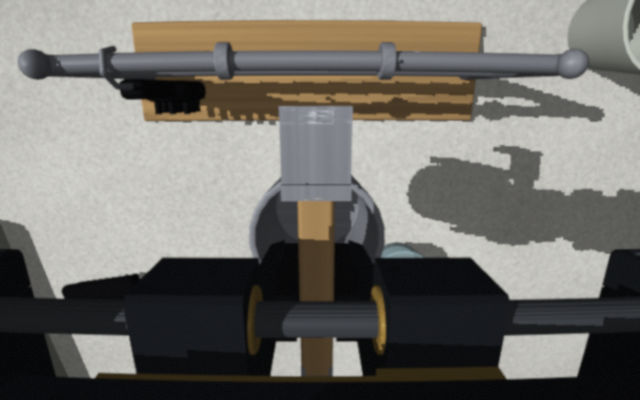

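```bash
cat > railm.py <<'E'
from h import *
import sys
def run(n,cl,cr):
    s=dict(load(n));st=r.get_state();Tt=np.eye(4);Tt[:3,:3]=R.from_quat(st['eef_rot']).as_matrix();Tt[:3,3]=st['tool_pos']
    s['T']=Tt@np.load('TC.npy');W=cloud(s)
    k=(W[...,2]>.156)&(W[...,2]<.185)&(W[...,0]>.6)&(W[...,0]<.72)&(W[...,1]<.29)&(W[...,1]>0)
    k[95:]=False
    # centreline per column: mid of top & bottom edges
    L=[]
    for u in range(120,545):
        if abs(u-cl)<14 or abs(u-cr)<14: continue
        v=np.where(k[:,u])[0]
        if len(v)>8: L.append((u,(v.min()+v.max())/2,v.max()-v.min()+1))
    L=np.array(L);w=np.median(L[:,2]);L=L[abs(L[:,2]-w)<3]
    P=plane(s,L[:,:2],.164+.003)  # visible silhouette centre ~ axis
    P=plane(s,L[:,:2],.164)
    c=P.mean(0);d=np.linalg.svd(P[:,:2]-c[:2])[2][0];d*=np.sign(d[1]);res=(P[:,:2]-c[:2])@[d[1],-d[0]]
    ang=np.degrees(np.arctan2(-d[0],d[1]))
    vl=np.median(L[:,1]);Q=plane(s,[[cl,vl],[cr,vl]],.164);m=Q.mean(0)
    m[:2]=c[:2]+d*((m[:2]-c[:2])@d)
    print('n',len(L),'w',w,'ang',ang.round(2),'res',res.std().round(5),'mid',m.round(4),'collar gap',np.linalg.norm(Q[0]-Q[1]).round(4))
    z=W[k][:,2];print('ztop',np.percentile(z,[50,90]))
    nn=np.array([d[1],-d[0],0]);
    hook=Tt@np.array([.0537,.0003,-.0024,1]);e=m-hook[:3]
    Rm=Tt[:3,:3]
    print('hook now',hook[:3].round(4),'to go world',e.round(4),'along n',(e@nn).round(4),'along bar',(e[:2]@d).round(4),'tool',(Rm.T@e).round(4))
    a=np.degrees(np.arctan2(Rm[1,0],Rm[0,0]));print('yaw needed',np.radians(a-ang).round(4))
E
python3 -c "
from railm import *
run('w6',223,388)"
```

```text
n 368 w 20.0 ang -6.66 res 0.00011 mid [0.6661 0.1492 0.164 ] collar gap 0.1022
ztop [0.16923748 0.17135493]
hook now [0.6288 0.148  0.2505] to go world [ 0.0373  0.0012 -0.0865] along n 0.0369 along bar 0.0056 tool [ 0.0409 -0.0069  0.0845]
yaw needed -0.0018
```

Call:
play_rows([
  {"jaw": 1,"dx": 0.01,"dy": -0.002,"dz": 0,"yaw": 0},
  {"jaw": 1,"dx": 0.01,"dy": -0.002,"dz": 0,"yaw": 0},
  {"jaw": 1,"dx": 0.01,"dy": -0.001,"dz": 0,"yaw": 0},
  {"jaw": 1,"dx": 0.006,"dy": -0.001,"dz": 0.005,"yaw": 0},
  {"jaw": 1,"dx": 0,"dy": 0,"dz": 0.012,"yaw": 0},
])

```text
clock: 8.55
tool_pos: [0.6109, 0.1547, 0.2323]
eef_rot: [0.998, -0.06, -0.024, 0.006]
contact_force: [0.5, -0.2, -3.4]
opening: 0.153
```

```bash
cat >> railm.py <<'E'
def go(mid=(.6661,.1492,.164),ang=-6.66):
    st=r.get_state();Rm=R.from_quat(st['eef_rot']).as_matrix();hk=st['tool_pos']+Rm@[.0537,.0003,-.0024]
    a=np.radians(ang);n=np.array([np.cos(a),np.sin(a),0]);d=np.array([-n[1],n[0],0]);e=np.array(mid)-hk
    print('clk',round(st['clock'],2),'tcp',st['tool_pos'].round(4),'to go: n',(e@n).round(4),'bar',(e@d).round(4),'z',e[2].round(4),'tool',(Rm.T@e).round(4),'tilt',(Rm[:,2]@n).round(4),(Rm[:,2]@d).round(4),'yaw need',(np.arctan2(Rm[1,0],Rm[0,0])-a).round(4),'F',st['contact_force'].round(1),'M',st['moment'].round(2),'op',round(st['opening'],3))
E
python3 -c "
from railm import *
snap('wrist','w7');go()"
```

```text
clk 8.6 tcp [0.6085 0.1542 0.2294] to go: n 0.004 bar 0.0021 z -0.065 tool [ 0.0074 -0.0032  0.0647] tilt -0.0529 -0.017 yaw need -0.0033 F [-0.5  0.6 -5.1] M [-0.05  0.03  0.02] op 0.154
```

View pics/w7.png

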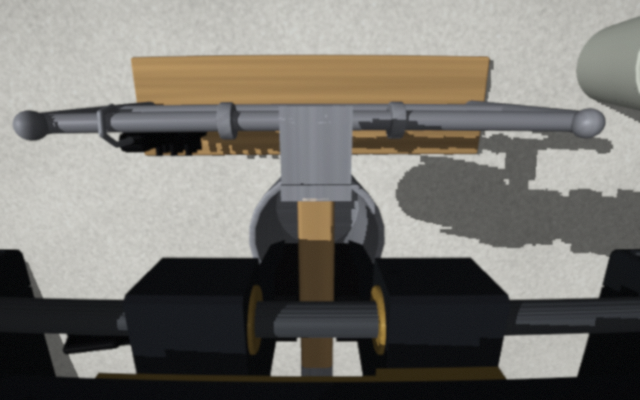

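```bash
sed -i 's/k\[95:\]=False/k[lim:]=False/; s/def run(n,cl,cr):/def run(n,cl,cr,lim=95):/; s/if abs(u-cl)<14/if lim>95 and (265<u<365 or u<215): continue\n        if abs(u-cl)<14/' railm.py; python3 -c "
from railm import *
run('w7',227,398,145)"
```

```text
n 178 w 20.0 ang -6.66 res 0.00013 mid [0.6641 0.1485 0.164 ] collar gap 0.1007
ztop [0.16609011 0.16849516]
hook now [0.6619 0.1476 0.229 ] to go world [ 0.0022  0.001  -0.065 ] along n 0.0021 along bar 0.0012 tool [ 0.0055 -0.0023  0.0648]
yaw needed -0.0033
```

Call:
play_rows([
  {"jaw": 1,"dx": 0.001,"dy": -0.001,"dz": 0.006,"yaw": 0},
  {"jaw": 1,"dx": 0.001,"dy": 0,"dz": 0.006,"yaw": 0},
  {"jaw": 1,"dx": 0.001,"dy": -0.001,"dz": 0.006,"yaw": 0},
  {"jaw": 1,"dx": 0.001,"dy": 0,"dz": 0.006,"yaw": 0},
  {"jaw": 1,"dx": 0,"dy": 0,"dz": 0.002,"yaw": 0},
])

```text
clock: 9.1
tool_pos: [0.6086, 0.1556, 0.1992]
eef_rot: [0.998, -0.059, -0.03, 0.008]
contact_force: [-0.1, -0.9, -3.0]
opening: 0.157
```

```bash
python3 -c "
from railm import *
snap('wrist','w8');go((.6645,.1488,.164));run('w8',228,400,170)"
```

```text
clk 9.15 tcp [0.6085 0.1557 0.1991] to go: n 0.0027 bar 0.0 z -0.0344 tool [ 0.0047 -0.0007  0.0342] tilt -0.0583 -0.0187 yaw need -0.0023 F [-0.6  0.4 -3.6] M [ 0.09 -0.06 -0.02] op 0.156
n 165 w 24.0 ang -6.62 res 0.0001 mid [0.6663 0.1491 0.164 ] collar gap 0.0864
ztop [0.16911737 0.17167738]
hook now [0.6618 0.1491 0.1984] to go world [ 0.0045  0.0001 -0.0344] along n 0.0045 along bar 0.0006 tool [ 0.0065 -0.0012  0.034 ]
yaw needed -0.003
```

View pics/w8.png

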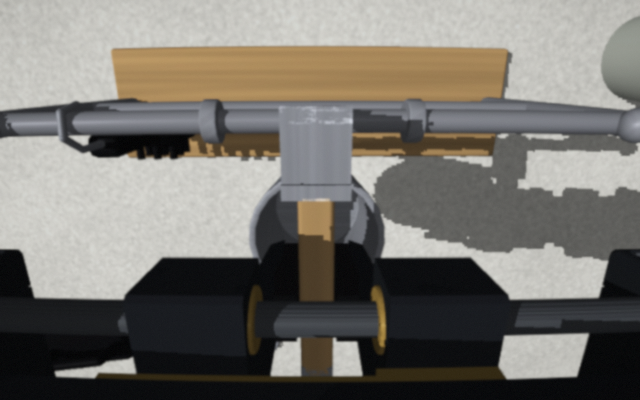

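Call:
play_rows([
  {"jaw": 1,"dx": 0.002,"dy": 0,"dz": -0.001,"yaw": 0},
  {"jaw": 1,"dx": 0.002,"dy": 0,"dz": -0.001,"yaw": 0},
  {"jaw": 1,"dx": 0.001,"dy": 0,"dz": -0.001,"yaw": 0},
  {"jaw": 1,"dx": 0,"dy": 0,"dz": 0.003,"yaw": 0},
  {"jaw": 1,"dx": 0,"dy": 0,"dz": 0.003,"yaw": 0},
])

```text
clock: 9.65
tool_pos: [0.615, 0.1552, 0.1973]
eef_rot: [0.998, -0.059, -0.028, 0.007]
contact_force: [1.0, -0.1, -3.8]
opening: 0.154
```

```bash
python3 -c "
from railm import *
snap('wrist','w9');go((.6655,.1490,.164));run('w9',210,415,170)
snap('scene','s9');f=load('s9')['frame'][:,:,::-1];cv2.imwrite('pics/s9c.png',cv2.resize(f[150:280,380:520],None,fx=5,fy=4.5,interpolation=cv2.INTER_CUBIC))"
```

```text
clk 9.7 tcp [0.6148 0.1551 0.1967] to go: n -0.0027 bar 0.0002 z -0.0322 tool [-0.0009 -0.0007  0.0322] tilt -0.0555 -0.0176 yaw need -0.0025 F [ 1.   0.2 -3.9] M [ 0.08 -0.13 -0.01] op 0.153
n 192 w 24.0 ang -6.74 res 0.00013 mid [0.6665 0.1501 0.164 ] collar gap 0.1029
ztop [0.16864448 0.17108222]
hook now [0.6681 0.1485 0.1962] to go world [-0.0016  0.0016 -0.0322] along n -0.0018 along bar 0.0014 tool [ 0.     -0.0019  0.0322]
yaw needed -0.001
```

View pics/s9c.png

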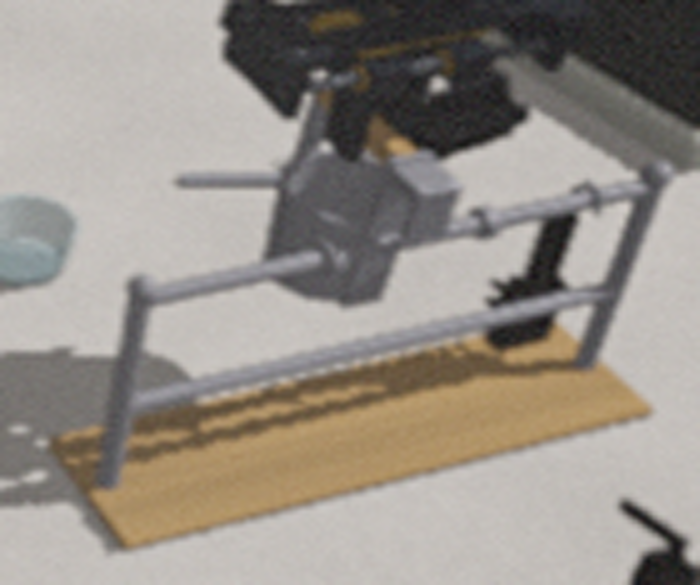

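Call:
play_rows([
  {"jaw": 1,"dx": 0,"dy": -0.001,"dz": 0.005,"yaw": 0},
  {"jaw": 1,"dx": 0,"dy": 0,"dz": 0.005,"yaw": 0},
  {"jaw": 1,"dx": 0,"dy": -0.001,"dz": 0.005,"yaw": 0},
  {"jaw": 1,"dx": 0,"dy": 0,"dz": 0.004,"yaw": 0},
  {"jaw": 1,"dx": 0,"dy": 0,"dz": 0.002,"yaw": 0},
])

```text
clock: 10.25
tool_pos: [0.6131, 0.1572, 0.1737]
eef_rot: [0.998, -0.059, -0.029, 0.007]
contact_force: [0.1, 0.5, -2.3]
opening: 0.154
```

```bash
python3 -c "
from railm import *
snap('wrist','w10');go((.6662,.1495,.164));run('w10',207,418,185)"
```

```text
clk 10.3 tcp [0.6129 0.1572 0.1734] to go: n 0.0001 bar -0.0011 z -0.0088 tool [0.0006 0.0009 0.0088] tilt -0.0573 -0.0181 yaw need -0.0021 F [-1.   0.1 -4.6] M [ 0.09 -0.09 -0.03] op 0.154
n 182 w 28.0 ang -6.81 res 0.00014 mid [0.6668 0.152  0.164 ] collar gap 0.092
ztop [0.16892393 0.17151368]
hook now [0.6663 0.1506 0.1728] to go world [ 0.0006  0.0015 -0.0088] along n 0.0004 along bar 0.0015 tool [ 0.0009 -0.0017  0.0087]
yaw needed 0.0006
```

View pics/w10.png

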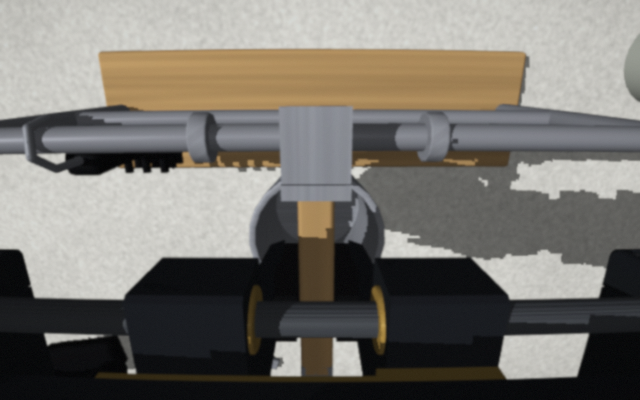

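Call:
play_rows([
  {"jaw": 1,"dx": 0,"dy": 0,"dz": 0.002,"yaw": 0},
  {"jaw": 1,"dx": 0,"dy": 0,"dz": 0.002,"yaw": 0},
  {"jaw": 1,"dx": 0,"dy": 0,"dz": 0.002,"yaw": 0},
  {"jaw": 1,"dx": 0,"dy": 0,"dz": 0.001,"yaw": 0},
  {"jaw": 1,"dx": 0,"dy": 0,"dz": 0,"yaw": 0},
])

```text
clock: 10.8
tool_pos: [0.6128, 0.1571, 0.1661]
eef_rot: [0.998, -0.059, -0.029, 0.007]
contact_force: [-0.1, 0.2, -3.4]
opening: 0.155
```

```bash
python3 -c "
from railm import *
go((.6665,.1495,.164))"
```

```text
clk 10.8 tcp [0.6128 0.1571 0.1661] to go: n 0.0004 bar -0.0009 z -0.0014 tool [0.0005 0.0009 0.0014] tilt -0.0566 -0.0179 yaw need -0.0022 F [-0.1  0.2 -3.4] M [ 0.04 -0.07  0.04] op 0.155
```

Not touching yet; keep going in small steps, watching the force.

Call:
play_rows([
  {"jaw": 1,"dx": 0,"dy": 0,"dz": 0.001,"yaw": 0},
  {"jaw": 1,"dx": 0,"dy": 0,"dz": 0.001,"yaw": 0},
  {"jaw": 1,"dx": 0,"dy": 0,"dz": 0,"yaw": 0},
  {"jaw": 1,"dx": 0,"dy": 0,"dz": 0.001,"yaw": 0},
  {"jaw": 1,"dx": 0,"dy": 0,"dz": 0,"yaw": 0},
])

```text
clock: 11.3
tool_pos: [0.6129, 0.1571, 0.1641]
eef_rot: [0.998, -0.059, -0.028, 0.007]
contact_force: [-0.8, 0.4, -1.1]
opening: 0.155
```

```bash
python3 -c "
from railm import *
go((.6665,.1495,.164))"
```

```text
clk 11.3 tcp [0.6129 0.1571 0.1641] to go: n 0.0003 bar -0.001 z 0.0005 tool [ 0.0003  0.001  -0.0005] tilt -0.0555 -0.0173 yaw need -0.0023 F [-0.8  0.4 -1.1] M [-0.01  0.05 -0.05] op 0.155
```

Call:
play_rows([
  {"jaw": 1,"dx": 0,"dy": 0,"dz": 0.001,"yaw": 0},
  {"jaw": 1,"dx": 0,"dy": 0,"dz": 0.001,"yaw": 0},
  {"jaw": 1,"dx": 0,"dy": 0,"dz": 0.001,"yaw": 0},
  {"jaw": 1,"dx": 0,"dy": 0,"dz": 0.001,"yaw": 0},
  {"jaw": 1,"dx": 0,"dy": 0,"dz": 0.001,"yaw": 0},
], squeeze=6)

```text
clock: 11.8
tool_pos: [0.6127, 0.1571, 0.1585]
eef_rot: [0.998, -0.059, -0.028, 0.007]
contact_force: [0.0, -1.1, -2.2]
opening: 0.158
```

```bash
python3 -c "
from railm import *
snap('wrist','w11');go((.6665,.1495,.164))
snap('scene','s11');f=load('s11')['frame'][:,:,::-1];cv2.imwrite('pics/s11c.png',cv2.resize(f[150:280,380:520],None,fx=5,fy=4.5,interpolation=cv2.INTER_CUBIC))"
```

```text
clk 11.85 tcp [0.6127 0.1571 0.1583] to go: n 0.0005 bar -0.0009 z 0.0062 tool [ 0.0002  0.001  -0.0062] tilt -0.0554 -0.0173 yaw need -0.0023 F [-1.2 -0.4 -2. ] M [ 0.05 -0.15  0.01] op 0.159
```

View pics/w11.png

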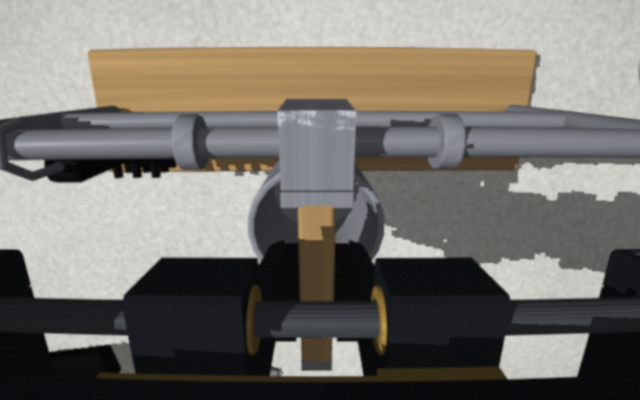

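View pics/s11c.png

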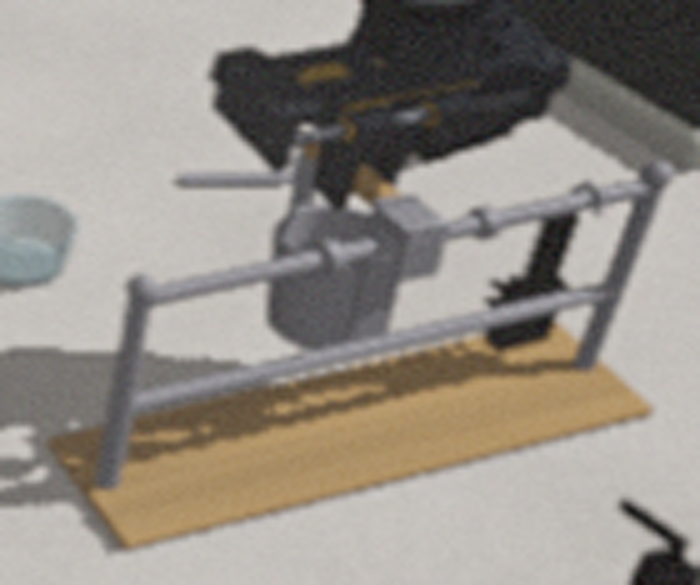

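Call:
play_rows([
  {"jaw": 1,"dx": 0,"dy": 0,"dz": 0.001,"yaw": 0},
  {"jaw": 1,"dx": 0,"dy": 0,"dz": 0.001,"yaw": 0},
  {"jaw": 1,"dx": 0,"dy": 0,"dz": 0.001,"yaw": 0},
  {"jaw": 1,"dx": 0,"dy": 0,"dz": 0,"yaw": 0},
  {"jaw": 1,"dx": 0,"dy": 0,"dz": 0,"yaw": 0},
], squeeze=4)

```text
clock: 12.4
tool_pos: [0.6128, 0.1572, 0.157]
eef_rot: [0.998, -0.059, -0.028, 0.007]
contact_force: [-1.0, 0.0, -0.3]
opening: 0.156
```

```bash
python3 -c "
from railm import *
snap('wrist','w12');go((.6665,.1495,.164))
s=load('w12');C=cloud(s)
for v in (120,150,180,215,235): print(v,C[v,318].round(4))
"
```

```text
clk 12.45 tcp [0.6128 0.1572 0.157 ] to go: n 0.0005 bar -0.0011 z 0.0076 tool [ 0.0001  0.0012 -0.0076] tilt -0.0544 -0.0166 yaw need -0.0026 F [-1.  -0.4  1. ] M [ 0.09  0.14 -0.01] op 0.151
120 [0.6768 0.1492 0.1816]
150 [0.6669 0.1503 0.1816]
180 [0.656  0.1516 0.1803]
215 [0.6435 0.1531 0.182 ]
235 [0.6356 0.154  0.1818]
```

View pics/w12.png

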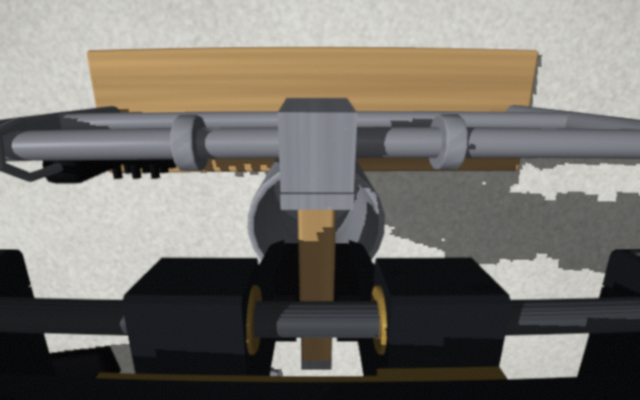

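Call:
play_rows([
  {"jaw": 1,"dx": 0,"dy": 0,"dz": 0.002,"yaw": 0},
  {"jaw": 1,"dx": 0,"dy": 0,"dz": 0.001,"yaw": 0},
  {"jaw": 1,"dx": 0,"dy": 0,"dz": 0.001,"yaw": 0},
  {"jaw": 1,"dx": 0,"dy": 0,"dz": 0.001,"yaw": 0},
  {"jaw": 1,"dx": 0,"dy": 0,"dz": 0,"yaw": 0},
], squeeze=3)

```text
clock: 12.95
tool_pos: [0.6134, 0.1573, 0.1529]
eef_rot: [0.998, -0.059, -0.027, 0.006]
contact_force: [-1.5, 0.2, 2.6]
opening: 0.161
```

```bash
python3 -c "
from railm import *
snap('wrist','w13');go((.6665,.1495,.164))
s=load('w13');C=cloud(s)
for v in (120,150,180,215,235): print(v,C[v-1:v+2,312:324].reshape(-1,3).mean(0).round(4))
snap('scene','s13');f=load('s13')['frame'][:,:,::-1];cv2.imwrite('pics/s13c.png',cv2.resize(f[150:280,380:520],None,fx=5,fy=4.5,interpolation=cv2.INTER_CUBIC))"
```

```text
clk 13.0 tcp [0.6134 0.1573 0.153 ] to go: n -0.0001 bar -0.0011 z 0.0114 tool [-0.0007  0.0013 -0.0114] tilt -0.0522 -0.0158 yaw need -0.0028 F [-0.6 -0.3  2.5] M [-0.01  0.26 -0.06] op 0.159
120 [0.6779 0.1494 0.1832]
150 [0.6682 0.1505 0.1821]
180 [0.6588 0.1516 0.1844]
215 [0.6456 0.1532 0.182 ]
235 [0.6377 0.1541 0.1813]
```

View pics/s13c.png

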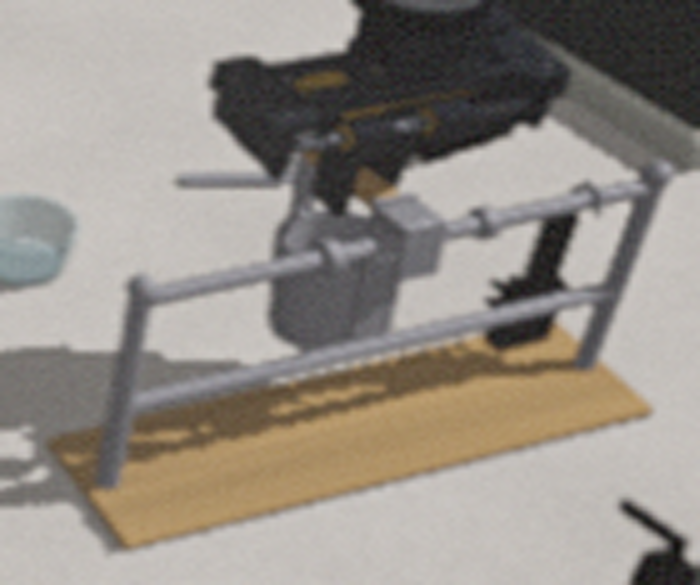

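View pics/w13.png

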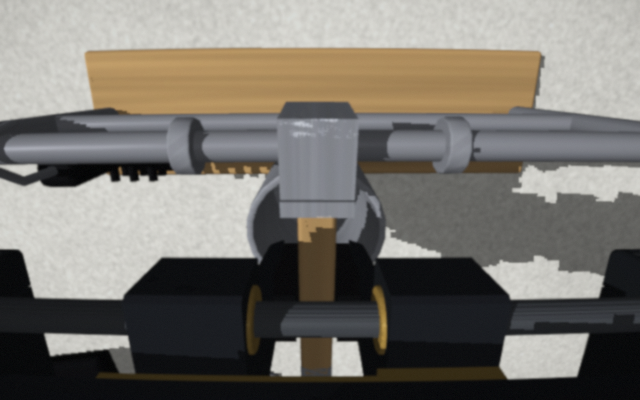

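Call:
play_rows([
  {"jaw": 0.84,"dx": 0,"dy": 0,"dz": 0,"yaw": 0},
  {"jaw": 0.83,"dx": 0,"dy": 0,"dz": 0,"yaw": 0},
  {"jaw": 0.82,"dx": 0,"dy": 0,"dz": 0,"yaw": 0},
  {"jaw": 0.8,"dx": 0,"dy": 0,"dz": 0,"yaw": 0},
  {"jaw": 0.78,"dx": 0,"dy": 0,"dz": 0,"yaw": 0},
])

```text
clock: 13.55
tool_pos: [0.614, 0.1574, 0.152]
eef_rot: [0.998, -0.059, -0.026, 0.006]
contact_force: [0.1, -0.3, -0.2]
opening: 0.221
```

```bash
python3 -c "
from railm import *
snap('wrist','w14');go((.6665,.1495,.164))
s=load('w14');C=cloud(s)
for v in (120,150,180,215,235): print(v,C[v-1:v+2,312:324].reshape(-1,3).mean(0).round(4))
"
```

```text
clk 13.6 tcp [0.6139 0.1574 0.152 ] to go: n -0.0006 bar -0.0013 z 0.0124 tool [-0.0013  0.0015 -0.0123] tilt -0.0515 -0.0157 yaw need -0.0025 F [-0.6  0.2  1.2] M [ 0.04 -0.03  0.04] op 0.222
120 [0.6777 0.1494 0.1737]
150 [0.669  0.1506 0.1822]
180 [0.6586 0.1518 0.1811]
215 [0.6463 0.1532 0.1816]
235 [0.6383 0.1542 0.1807]
```

View pics/w14.png

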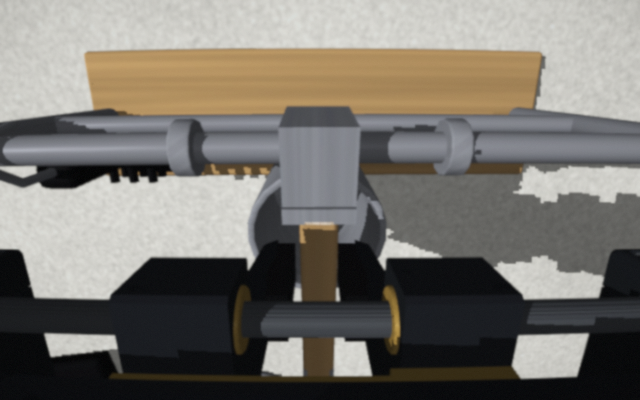

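Call:
play_rows([
  {"jaw": 0.7,"dx": 0,"dy": 0,"dz": 0,"yaw": 0},
  {"jaw": 0.6,"dx": 0,"dy": 0,"dz": 0,"yaw": 0},
  {"jaw": 0.5,"dx": 0,"dy": 0,"dz": 0,"yaw": 0},
  {"jaw": 0.5,"dx": 0,"dy": 0,"dz": -0.001,"yaw": 0},
  {"jaw": 0.5,"dx": 0,"dy": 0,"dz": -0.002,"yaw": 0},
])

```text
clock: 14.1
tool_pos: [0.6139, 0.1574, 0.1548]
eef_rot: [0.998, -0.059, -0.026, 0.006]
contact_force: [0.1, -0.0, -0.0]
opening: 0.5
```

```bash
python3 -c "
from railm import *
snap('wrist','w15');go()
snap('scene','s15');f=load('s15')['frame'][:,:,::-1];cv2.imwrite('pics/s15c.png',cv2.resize(f[150:280,380:520],None,fx=5,fy=4.5,interpolation=cv2.INTER_CUBIC))"
```

```text
clk 14.15 tcp [0.6142 0.1575 0.1552] to go: n -0.0013 bar -0.0018 z 0.0091 tool [-0.0017  0.002  -0.009 ] tilt -0.0512 -0.0155 yaw need -0.0024 F [-0.1  0.2  0.4] M [-0.04 -0.05 -0.02] op 0.502
```

View pics/w15.png

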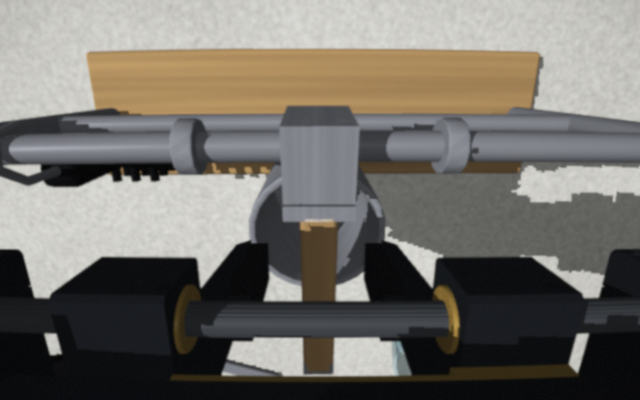

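View pics/s15c.png

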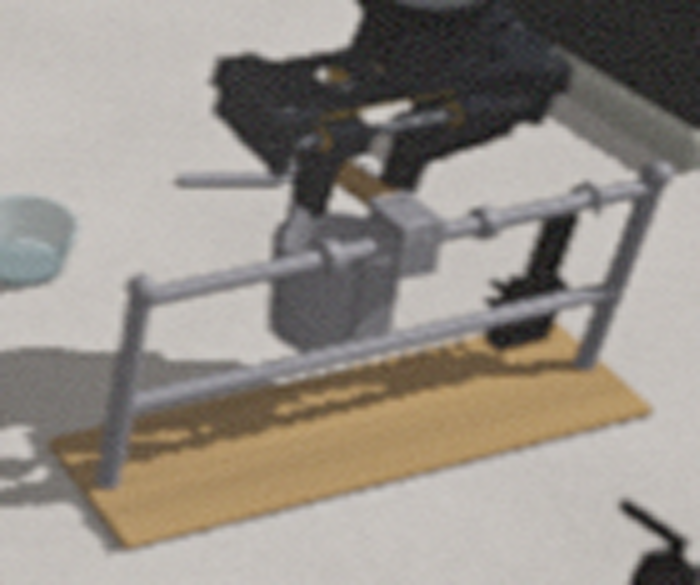

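Call:
play_rows([
  {"jaw": 0.5,"dx": 0,"dy": 0,"dz": -0.008,"yaw": 0},
  {"jaw": 0.5,"dx": 0,"dy": 0,"dz": -0.012,"yaw": 0},
  {"jaw": 0.5,"dx": -0.001,"dy": 0,"dz": -0.015,"yaw": 0},
  {"jaw": 0.5,"dx": -0.001,"dy": 0,"dz": -0.015,"yaw": 0},
  {"jaw": 0.5,"dx": -0.001,"dy": 0,"dz": -0.015,"yaw": 0},
])

```text
clock: 14.7
tool_pos: [0.6142, 0.1582, 0.224]
eef_rot: [0.998, -0.059, -0.027, 0.007]
contact_force: [0.2, -0.4, -0.4]
opening: 0.501
```

Call:
play_rows([
  {"jaw": 0.5,"dx": -0.005,"dy": 0,"dz": -0.02,"yaw": 0},
  {"jaw": 0.5,"dx": -0.01,"dy": 0,"dz": -0.02,"yaw": 0},
  {"jaw": 0.5,"dx": -0.02,"dy": 0,"dz": -0.015,"yaw": 0},
  {"jaw": 0.5,"dx": -0.03,"dy": 0,"dz": -0.01,"yaw": 0},
  {"jaw": 0.5,"dx": -0.03,"dy": 0,"dz": -0.005,"yaw": 0},
])

```text
clock: 15.2
tool_pos: [0.5266, 0.1696, 0.3082]
eef_rot: [0.998, -0.061, -0.021, 0.005]
contact_force: [0.5, 0.1, 0.1]
opening: 0.502
```

Call:
play_rows([
  {"jaw": 0.5,"dx": -0.02,"dy": 0,"dz": -0.002,"yaw": 0},
  {"jaw": 0.5,"dx": 0,"dy": 0,"dz": -0.001,"yaw": 0},
  {"jaw": 0.5,"dx": 0,"dy": 0,"dz": -0.001,"yaw": 0},
  {"jaw": 0.5,"dx": 0,"dy": 0,"dz": -0.001,"yaw": 0},
  {"jaw": 0.5,"dx": 0,"dy": 0,"dz": -0.001,"yaw": 0},
])

```text
clock: 15.7
tool_pos: [0.5062, 0.1731, 0.3207]
eef_rot: [0.998, -0.06, -0.018, 0.003]
contact_force: [0.0, -0.0, -1.5]
opening: 0.497
```

```bash
python3 -c "
from railm import *
snap('wrist','w16');go()
snap('top','t16');f=load('t16')['frame'][:,:,::-1];cv2.imwrite('pics/t16c.png',cv2.resize(f[85:205,130:400],None,fx=2.9,fy=2.9,interpolation=cv2.INTER_CUBIC))
snap('scene','s16');f=load('s16')['frame'][:,:,::-1];cv2.imwrite('pics/s16c.png',cv2.resize(f[150:280,380:520],None,fx=5,fy=4.5,interpolation=cv2.INTER_CUBIC))"
```

```text
clk 15.75 tcp [0.5063 0.173  0.3208] to go: n 0.1077 bar -0.0046 z -0.1573 tool [0.1131 0.0027 0.1535] tilt -0.0346 -0.0081 yaw need -0.0051 F [-0.7  0.3  0.2] M [ 0.08 -0.03  0.  ] op 0.501
```

View pics/w16.png

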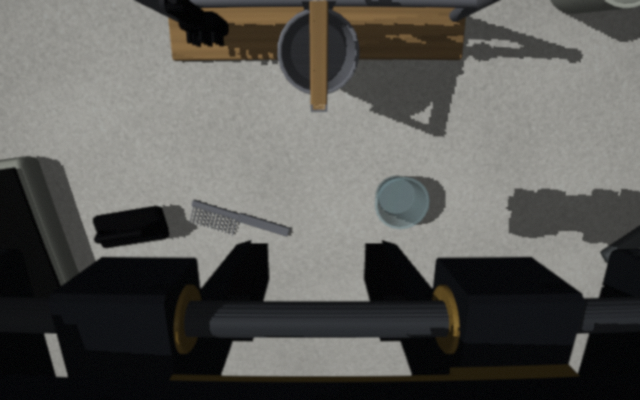

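View pics/s16c.png

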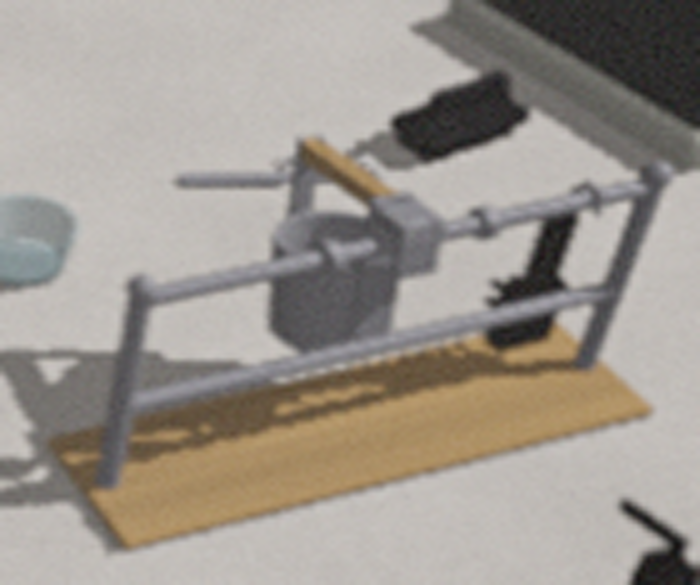

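View pics/t16c.png

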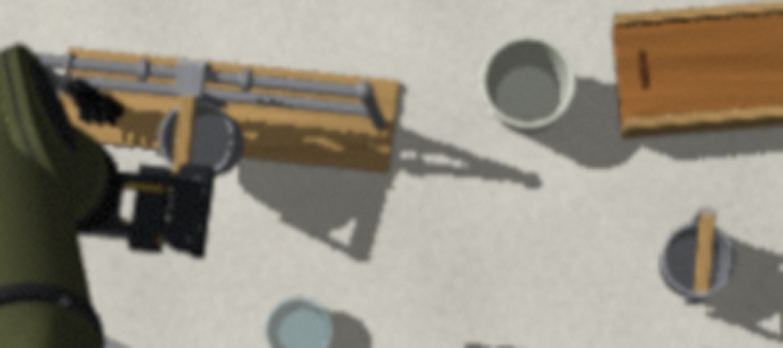

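```bash
python3 -c "
from hb import *
bar('w16',295,340,0,115,.183)
s=load('w16');C=cloud(s)
for v in (10,30,60,95): print(v,C[v-1:v+2,314:322].reshape(-1,3).mean(0).round(4))
s=load('t16');m=plane(s,np.array([[190,77]])/2.9+[130,85],.18);print('hook top',m,'collars',plane(s,np.array([[144,69],[247,79]])/2.9+[130,85],.17))
snap('scene','s17');a=load('s16')['frame'].astype(int);b=load('s17')['frame'].astype(int);print(abs(a-b)[170:240,430:480].mean())
"
```

```text
bar [0.6066 0.1579 0.183 ] -6.83 -0.04078954062247013 0.03615093506456248 -0.007150836983119095 0.0070097787906857525 mid [0.60432538 0.15815671] z 0.1767441658400113
10 [0.6364 0.1549 0.1806]
30 [0.6231 0.1565 0.1787]
60 [0.602  0.159  0.1763]
95 [0.5759 0.1621 0.1733]
hook top [[0.66130831 0.14950704 0.18      ]] collars [[0.67229291 0.19627847 0.17      ]
 [0.66083768 0.09691752 0.17      ]]
2.4469523809523808
```

```bash
python3 -c "
from plant import r
print(r.finish_job())"
```

```text
the job is handed in; nothing more can be done
None
```

The hooked pail is hanging on the upper bar between the two collars, and the job was handed in at about 16 s of the 56 s allowed. I gripped it by the handle, lifted it over the rail and lowered it until the hook took the weight. I then eased the grip so it could lean in, opened the jaws slowly and backed the arm away.

**Last checks, all passing:**
- **Square to the bar:** the handle points at -6.8°, against -6.7° for the line square to the bar.
- **Between the collars:** the hook sits at y ≈ 0.150, with the collars at about 0.097 and 0.196.
- **Leaning on the lower bar:** the handle slopes about 7°, as expected when the pail's back rests on it.
- **Gripper clear:** it is well away from the pail, and force readings are within noise.
- **Look-alike pail:** it still stands in its original place in the top view.

**What disagreed or drifted:**
- **Bar position:** the cameras differed by up to about 5 mm across the bar, so I relied on the wrist camera for the final approach.
- **Hook thickness:** depth readings put the top of the hook several millimetres higher than I expected. It still made contact at the height the task gave.
- **Tool tilt:** the tool tilted about 3° while carrying the pail. The pail turned back to its natural lean in the loosened grip.
- **Stillness:** I compared only two camera frames 0.05 s apart. They differed by 2.4 grey levels on average, with nothing to compare that against, so I did not confirm separately that the pail was still.

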